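Level the rocking packing scale

ROBOT

A 7-joint arm with a two-finger parallel gripper is mounted at the origin on the work surface. World frame = base frame: x ahead of the robot, y to its left, z up, the work surface at z = 0. Lengths are in m, angles in degrees, forces in N, time in s.
With the tool pointing down it reaches from about 0.425 to 0.875 m from the base axis. Payload 4.7 kg.
Tool frame: the origin (TCP) lies at the very end of the fingers, on their centre line; the grasp point (between the pads) lies 19 mm behind it (env.grasp_offset is the distance from the TCP to the grasp point, in m); z points along the fingers, y is the line along which they close (so a half turn about z gives the same grasp; the last joint's range is limited). The gripper opens to 87 mm and grips with 3 to 60 N. Pads are 19 mm wide; open, the fingers measure 117 mm over their backs; the gripper's body (75 mm by 190 mm) begins 51 mm behind the grasp point.
Start: joints at [-65.369, 18.392, -4.016, 83.108, 1.295, 78.541, -3.26], TCP at [0.263, 0.595, 0.223] pointing down, gripper open.
Joint ranges: [-163.93, 163.93], [-17.29, 119.83], [-79.2, 71.16], [3.27, 140.29], [-89.18, 269.18], [5.43, 117.66], [-154.24, 154.24]. Speed limits (degrees/s): [147.25, 147.25, 180, 180, 180, 180, 180].

INTERFACE

Orientations are given as [roll, pitch, yaw] about the fixed x, y, z axes, in that order (R = Rz(yaw) Ry(pitch) Rx(roll)).
In Python, from cell import env gives the robot as it stands. The module is installed in compiled form; this text tells all that it offers.
- The arm moves only by the tool drive_tool, never from a script. Its argument "moves" is one flat list of numbers, 5 for each row, row after row: the shift along the tool's x, y, z in units of 40 mm (1.0 is 40 mm), then the turn about the tool's z in units of 10 degrees (1.0 is 10 degrees), then the finger opening in mm, from 0 to 87. A call has 1 to 5 rows; each row is the pose to reach, as a shift and turn from the pose commanded when the call began, along the tool's axes at that moment; what a row does not reach only later rows make up. A row lasts 1/8 s, in which the tool goes at most 62.5 mm and 10.7 degrees, less where a joint would pass 70% of its speed; a pose out of reach is approached as far as the arm can. A call with a gripper value outside its range is refused whole. The fingers move at their own pace and stop on an object; "squeeze" is the grip in N (left out, the last holds). Time passes only in rows, so rows that repeat a pose let the fingers close. It gives the time, the measured TCP pose, the force, the opening and the grip force at its end, in the units of the state.
- env.get_obs(): the state, without advancing time (a new reading comes with each control period).
- env.read_camera(name): name is "side" or "top"; returns (picture, depth): 400x640x3 uint8, red, green, blue; 400x640 float32, m along the optical axis (not along the pixel's ray), 0 where there is no reading.
- env.camera_model(name): a dict with "K" (3x3 intrinsics, pixels), "rvec" (rotation vector, rad) and "tvec" (3), from world to camera coordinates, as OpenCV has them. Camera axes: x right, y down, z forward; pixel columns grow to the right and rows downward; lengths in m; the calibration is good to about 2 mm. A picture is of the moment at which its call begins. camera_model takes no time and is no camera call.
- env.sign_off(): hands the job in; it is judged then, once.
The state is a dict: "time_s": time; "qpos": joint angles; "joint_velocities": joint speeds; "effort": joint torques, N m; "tool_pos": TCP position; "tool_rot": TCP orientation; "force": force on the tool from outside, world axes, zero at the start; "wrist_torque": the same for the moment, N m; "grip_width": finger opening in m; "grasp_force": force on a finger pad.
Only numpy, scipy, OpenCV 4.12 (cv2) and the standard library are available. Lean on these libraries where they do the work, as an engineer would, in place of code of your own. Each camera call takes 0.05 s, during which the arm holds its last target. There are 200 camera calls.

TASK

The packing scale was put down with both front levelling screws wound up: it leans forward, toward the robot, and rocks, for the plates under its feet are not of one height. Turn the two front knobs until the scale stands level to within half a degree with all four feet firmly loaded, so that it no longer rocks. Leave it standing where it is, never jam a foot down hard, leave the other things alone and let go.

Things in the scene. Friction and masses are not known exactly. Their poses are not given: they have to be found in the camera images.
- scale: bench scale, about 2.6 kg, loose: aluminium base plate 260 x 280 x 18 mm, thin steel pan, low grey readout at the rear. Origin midway between the four feet, at their underside when level; x to the rear (away from the robot), y left, z up. Feet at x = +-100, y = +-110 mm. Base plate top 44, pan top 58, readout top 89 mm above the origin. It stands on four steel plates of uneven height.
- knob_left (a point): centre of the top face of the front left levelling knob (scale's -x, +y corner): round black fluted knob 44 mm across, 28 mm high, bare stem below; top about 105 mm above the scale's origin at the start. Knob, screw and foot are one piece: clockwise from above winds it down through the base plate, 12 mm a turn; 0.07 N m friction, stays where left. z up; x and y turn with it.
- knob_right (a point): the same for the front right knob (scale's -x, -y corner). At the start each front foot is some 2 to 8 mm too high, unequally: the scale leans forward on one of them and the other hangs. Pushed down, the corner of a hanging foot gives at a few N until the foot meets its plate; a loaded corner gives only about 0.06 mm per N.
- foot_fl: rubber dome foot, ball 26 mm across, on the screw at the scale's front left corner; origin at its underside; moves with knob_left; springy, about 17 N/mm. The plate under it is up to 2 mm higher or lower than the rear ones. From first touch about 0.6 rad more on the knob brings it to its fair share of load, about 5 N; 0.6 rad beyond that unloads the other front foot
- foot_fr: rubber dome foot, ball 26 mm across, on the screw at the scale's front right corner; origin at its underside; moves with knob_right; all that is said of foot_fl holds for it
- foot_rl: rubber dome foot, ball 26 mm across, on the fixed stud at the scale's rear left corner; origin at its underside; not adjustable
- foot_rr: rubber dome foot, ball 26 mm across, on the fixed stud at the scale's rear right corner; origin at its underside; not adjustable
- wrench: bystander: small spanner, 140 mm, lying in front of the scale between the knobs; origin midway, underside
- tape: bystander: roll of packing tape, 100 mm across, 48 mm high, left of the scale; origin at the centre of its underside
- carton: bystander: small carton 140 x 100 x 80 mm, right of the scale; origin at the centre of its underside
- screwdriver: bystander: screwdriver, 200 mm, black handle, lying far to the left; origin midway, underside

How it is judged:
By the outcome, as a careful person would: the job done as asked, in the order asked, and still so for the second after the job is handed in, with the robot touching nothing.
It also fails if it takes over 72 s, if anything falls off the work surface, if the arm or the gripper's body presses on something with over 40 N, if the wrist force passes 120 N, or if a joint passes its speed limit or range.

## Working session

There is one attempt and no reset: what is moved stays moved. The work goes in short steps, Python scripts to look and compute and a tool call to move; the robot and the scene stay as the last step left them, time stands still between calls to the robot, and variables do not carry over. Pictures are saved under pics/ and viewed, at most 10 in all, crops included, and the job is handed in when it is done.

Besides the shell and the picture viewer there is one more tool, called after "Request:" as name(argument=value, ...) on one line, values as JSON. drive_tool: Moves the arm, as the interface text tells. Its arguments: {"type":"object","properties":{"moves":{"type":"array","items":{"type":"number"}},"squeeze":{"type":"number"}},"required":["moves"]}

```bash
mkdir -p pics; cat > h.py <<'E'
import numpy as np, cv2
from cell import env
def cam(n):
    m=env.camera_model(n);R=cv2.Rodrigues(np.array(m["rvec"],float))[0];return np.array(m["K"]),R,np.array(m["tvec"],float).ravel()
def cloud(n,d):
    K,R,t=cam(n);v,u=np.mgrid[:d.shape[0],:d.shape[1]]
    p=np.stack([(u-K[0,2])/K[0,0]*d,(v-K[1,2])/K[1,1]*d,d],-1);return (p-t)@R
def look(n,f=None):
    im,d=env.read_camera(n)
    if f: cv2.imwrite("pics/"+f,im[...,::-1])
    return im,d,cloud(n,d)
E
python3 - <<'E'
from h import *
for n in("top","side"):
    im,d,p=look(n,n+"0.png");K,R,t=cam(n);print(n,K[0,0],-R.T@t,R[2], (d>0).mean())
    np.savez(n+"0.npz",im=im,d=d,p=p)
o=env.get_obs();print(o)
E
```

```text
top 482.5923735912087 [0.3576406  0.14456767 1.47104103] [ 0.14689173  0.02363085 -0.98887027] 0.99601171875
side 399.529836032619 [ 0.53323877 -0.78907239  0.69003416] [ 0.05163816  0.84440716 -0.53320732] 0.9959765625
{'time_s': 0.1, 'qpos': array([-65.36637257,  18.43433851,  -4.01444336,  83.16718313,
         1.29601384,  78.54058196,  -3.25919698]), 'joint_velocities': array([ 0.10494139, -0.03861532,  0.02150555, -0.20900693, -0.14541167,
       -0.21705489, -0.00151623]), 'effort': array([-2.07384928e-04, -4.92572308e+01, -4.05527288e-01, -3.13397706e+01,
       -6.41373731e-02,  3.95289296e-02,  5.98193606e-05]), 'tool_pos': array([0.2624369 , 0.59413318, 0.2215825 ]), 'tool_rot': array([-1.79903178e+02,  6.74878145e-03,  1.56175929e+02]), 'force': array([ 1.01958552,  0.26998288, -0.75514206]), 'wrist_torque': array([0.01838281, 0.02866487, 0.00737116]), 'grasp_force': 0.0, 'grip_width': 0.08723461222270866}
```

View pics/top0.png

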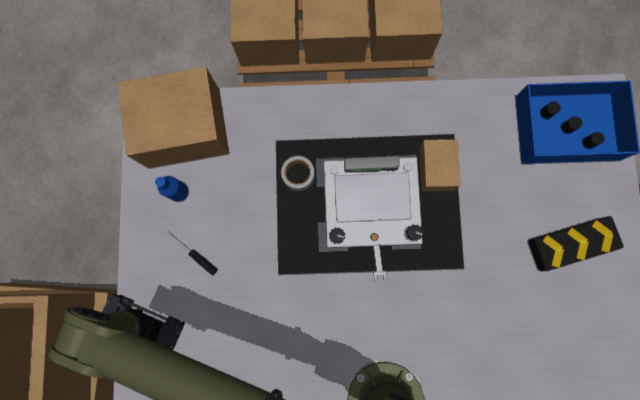

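View pics/side0.png

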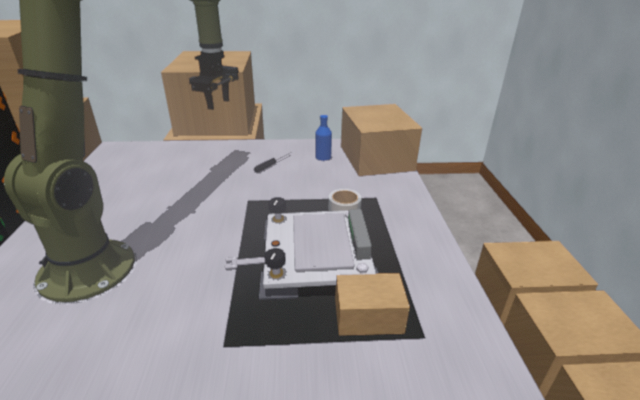

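```bash
cat >> h.py <<'E'
def plane(P):
    for _ in range(6):
        A=np.c_[P[:,:2]-P[:,:2].mean(0),np.ones(len(P))];c=np.linalg.lstsq(A,P[:,2],rcond=None)[0];r=P[:,2]-A@c
        P=P[abs(r)<max(2.5*np.median(abs(r)),5e-4)]
    return c,P[:,:2].mean(0),r.std(),len(P)
def box(P,x0,x1,y0,y1,z0,z1):
    return P[(P[...,0]>x0)&(P[...,0]<x1)&(P[...,1]>y0)&(P[...,1]<y1)&(P[...,2]>z0)&(P[...,2]<z1)]
E
python3 - <<'E'
from h import *
for n in("top","side"):
    z=np.load(n+"0.npz");p=z['p'];im=z['im'].astype(int)
    reg=[("knobL",(337,236)),("knobR",(414,233)),("pan",(372,197)),("dot",(374,237)),("plL",(330,246))] if n=="top" else [("knobL",(278,204)),("knobR",(275,258)),("pan",(325,240)),("dot",(276,243))]
    for k,(u,v) in reg: print(n,k,p[v,u].round(4),im[v,u])
    print("table",plane(box(p,.35,.9,-.6,.5,-.02,.012)))
    u,v=reg[2][1]; w,h=(30,18) if n=="top" else (20,18)
    print("pan",plane(p[v-h:v+h,u-w:u+w].reshape(-1,3)))
    # knobs: dark pixels high
    m=(im.max(-1)<70)&(p[...,2]>.085)&(p[...,2]<.16)&(p[...,0]>.35)&(p[...,0]<.6)&(abs(p[...,1])<.3)
    N,lab,st,ce=cv2.connectedComponentsWithStats(m.astype(np.uint8))
    for i in range(1,N):
        if st[i,4]>20:
            q=p[lab==i];zt=np.percentile(q[:,2],90);qq=q[q[:,2]>zt-.006];print(n,"kn",ce[i],st[i],q[:,2].min(),zt,qq.mean(0),(qq.max(0)+qq.min(0))/2,np.ptp(qq,axis=0))
im=cv2.imread("pics/top0.png")[140:285,270:470];cv2.imwrite("pics/tc.png",cv2.resize(im,None,fx=4,fy=4,interpolation=2))
E
```

```text
top knobL [0.4733 0.1271 0.112 ] [90 90 93]
top knobR [ 0.4755 -0.089   0.1135] [52 50 52]
top pan [0.5894 0.0198 0.0651] [178 175 183]
top dot [0.4719 0.0184 0.0585] [153 114  74]
top plL [0.4498 0.1477 0.0485] [164 164 168]
table (array([-0.00232462,  0.00103508,  0.00038925]), array([ 0.62032045, -0.03916086]), np.float64(0.0027002701098836094), 39681)
pan (array([0.01741226, 0.00131316, 0.06723146]), array([0.59140352, 0.0208649 ]), np.float64(0.0020358796279742403), 1711)
top kn [413.51933702 232.19337017] [406 225  18  15 181] 0.09053025489970676 0.11423832396328083 [ 0.47822486 -0.08966117  0.11154347] [ 0.47857311 -0.0912172   0.11289963] [0.03968254 0.04281579 0.00932253]
top kn [336.0070922  235.26950355] [330 228  14  15 141] 0.10503922543176196 0.11484320364711577 [0.47583731 0.130573   0.11187719] [0.47600951 0.12846265 0.11346887] [0.03918906 0.03696762 0.00910524]
side knobL [0.4798 0.1118 0.1121] [70 71 75]
side knobR [ 0.48   -0.1073  0.1113] [58 57 62]
side pan [0.5992 0.0072 0.0684] [182 179 189]
side dot [0.4753 0.016  0.056 ] [140  93  63]
table (array([-0.0034596 ,  0.00153565,  0.0011843 ]), array([ 0.6438371 , -0.13802341]), np.float64(0.0014487144758461002), 30483)
pan (array([0.01455878, 0.00092154, 0.06864856]), array([0.59824622, 0.01064571]), np.float64(0.0007842396772409746), 1193)
side kn [274.87084871 258.69372694] [264 249  21  20 271] 0.08710055391671702 0.1133858094208872 [ 0.47845421 -0.0987203   0.11198974] [ 0.47739111 -0.09776626  0.11126482] [0.04446401 0.04162761 0.00744107]
```

View pics/tc.png

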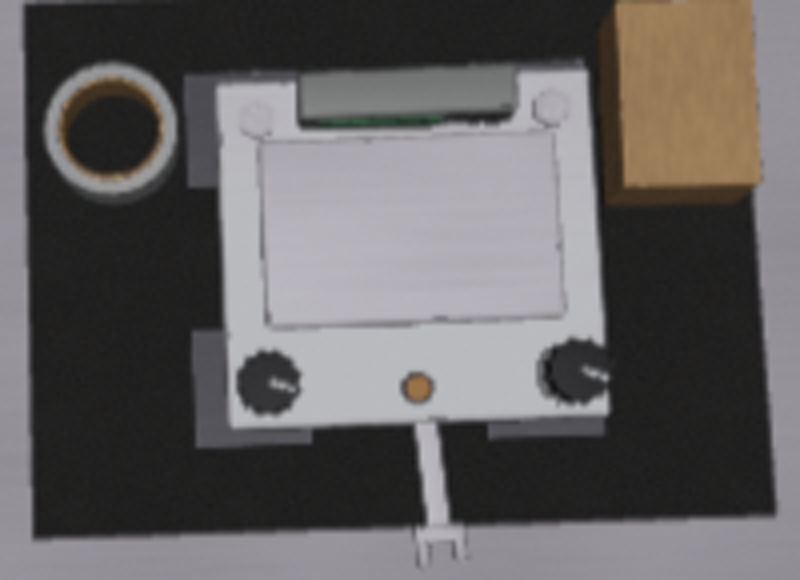

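```bash
cat >> h.py <<'E'
def ray(n,uv,z):
    K,R,t=cam(n);c=-R.T@t;d=R.T@np.linalg.inv(K)@np.array([*uv,1.]);return c+d*(z-c[2])/d[2],c,d/np.linalg.norm(d)
def tri(a,b):
    _,c1,d1=ray(*a,0);_,c2,d2=ray(*b,0);s=np.linalg.lstsq(np.c_[d1,-d2],c2-c1,rcond=None)[0]
    p,q=c1+s[0]*d1,c2+s[1]*d2;return (p+q)/2,np.linalg.norm(p-q)
E
python3 - <<'E'
from h import *
im=np.load("side0.npz")['im'];c=im[185:285,245:345]
cv2.imwrite("pics/sc.png",cv2.resize(c[...,::-1],None,fx=6,fy=6,interpolation=2))
for k,uv in(("L",(337.4,235.9)),("R",(415.6,232.9))): print(k,ray("top",uv,.112)[0])
E
```

```text
L [0.47356332 0.12592053 0.112     ]
R [ 0.47577488 -0.09377421  0.112     ]
```

View pics/sc.png

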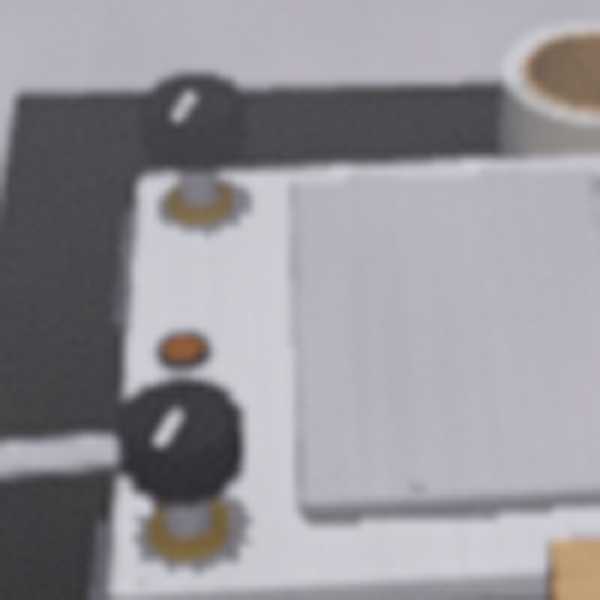

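```bash
cat >> h.py <<'E'
def mv(xyz,yaw=None):
    o=env.get_obs();R=cv2.Rodrigues(np.array([0,0,np.deg2rad(o['tool_rot'][2])]))[0]@np.diag([1,-1,-1])
    d=R.T@(np.array(xyz)-o['tool_pos'])/.04
    print("pos",o['tool_pos'].round(4),"rot",o['tool_rot'].round(2),"F",o['force'].round(2),"q7",o['qpos'][6].round(1),"t",round(o['time_s'],2))
    print("row",d.round(3),None if yaw is None else round((o['tool_rot'][2]-yaw)/10,2))
E
python3 - <<'E'
from h import *
L,e=tri(("top",(337.4,235.7)),("side",(277,202.7)));print("L",L,e)
R_,e=tri(("top",(415.6,232.7)),("side",(275.5,255.)));print("R",R_,e)
mv([.4745,.1245,.18],232-360+360)
E
```

```text
L [0.47551521 0.12594533 0.1071037 ] 0.001940931258945269
R [ 0.47856463 -0.09419137  0.10850707] 0.00386240252479091
pos [0.2624 0.5941 0.2216] rot [-1.7990e+02  1.0000e-02  1.5618e+02] F [ 1.02  0.27 -0.76] q7 -3.3 t 0.1
row [-9.592 -8.599  1.04 ] -7.58
```

Request:
drive_tool(moves=[-9.6, -8.6, 0, -7.6, 87, -9.6, -8.6, 0, -7.6, 87, -9.6, -8.6, 0, -7.6, 87, -9.6, -8.6, 0, -7.6, 87, -9.6, -8.6, 0, -7.6, 87], squeeze=5)

```text
time_s: 0.72
tool_pos: [0.3871, 0.3197, 0.2224]
tool_rot: [-180.0, -0.0, -152.0]
force: [1.7, 0.1, -0.5]
grip_width: 0.0868
grasp_force: 0.0
```

```bash
python3 -c "
from h import *
mv([.4745,.1255,.15],232)"
```

```text
pos [0.3871 0.3197 0.2224] rot [-179.98   -0.   -152.05] F [ 1.75  0.13 -0.46] q7 75.4 t 0.72
row [ 0.345 -5.313  1.81 ] -38.4
```

Request:
drive_tool(moves=[0.35, -5.3, 0.3, -2.4, 87, 0.35, -5.3, 0.3, -2.4, 87, 0.35, -5.3, 0.3, -2.4, 87, 0.35, -5.3, 1.0, -2.4, 87, 0.35, -5.3, 1.2, -2.4, 87])

```text
time_s: 1.35
tool_pos: [0.4723, 0.1233, 0.1728]
tool_rot: [180.0, -0.2, -128.8]
force: [0.2, 1.4, 0.3]
grip_width: 0.0872
grasp_force: 0.0
```

```bash
python3 - <<'E'
from h import *
im,d,p=look("side","s1.png")
cv2.imwrite("pics/s1c.png",cv2.resize(im[130:290,200:350,::-1],None,fx=3.7,fy=3.7,interpolation=2))
mv([.4745,.1255,.089],-128)
E
```

```text
pos [0.4714 0.1259 0.1724] rot [ 179.89   -0.19 -128.54] F [-0.15  0.42 -1.14] q7 123.5 t 1.4
row [-0.041 -0.067  2.084] -0.05
```

View pics/s1c.png

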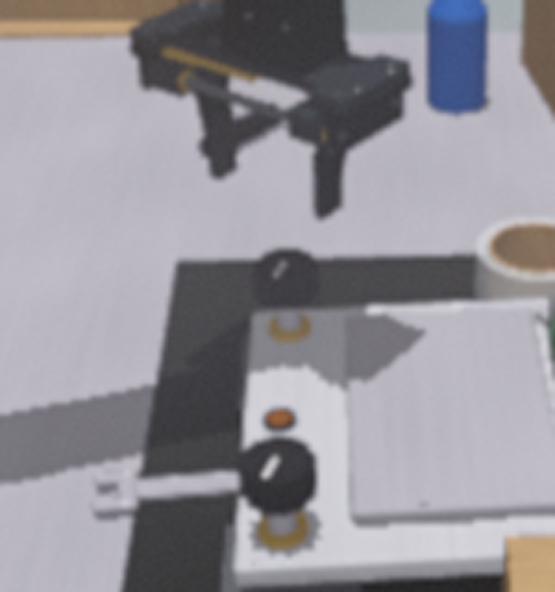

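Request:
drive_tool(moves=[-0.04, -0.07, 0.8, 0, 87, -0.04, -0.07, 1.6, 0, 87, -0.04, -0.07, 2.05, 0, 80, -0.04, -0.07, 2.05, 0, 60, -0.04, -0.07, 2.05, 0, 52])

```text
time_s: 2.02
tool_pos: [0.4762, 0.1282, 0.0938]
tool_rot: [-179.9, 0.1, -128.3]
force: [0.2, 0.1, -0.5]
grip_width: 0.0676
grasp_force: 0.0
```

Request:
drive_tool(moves=[0, 0, 0, 0, 48, 0, 0, 0, 0, 46, 0, 0, 0, 0, 42, 0, 0, 0, 0, 40, 0, 0, 0, 0, 38], squeeze=5)

```text
time_s: 2.65
tool_pos: [0.4766, 0.1267, 0.0932]
tool_rot: [-179.9, 0.1, -128.4]
force: [1.9, -2.3, 1.2]
grip_width: 0.0438
grasp_force: 5.0
```

```bash
python3 -c "
from h import *
o=env.get_obs();print(o['tool_pos'],o['force'],o['wrist_torque'],o['grip_width'],o['grasp_force'])"
```

```text
[0.47661066 0.12671673 0.09319217] [ 1.86282259 -2.29014096  1.16403418] [-0.27999627 -0.49486117  0.02472629] 0.043777266075325484 5.003325529396534
```

Request:
drive_tool(moves=[0, -0.02, 0, 0, 38, 0, -0.02, 0, 0, 38], squeeze=12)

```text
time_s: 2.9
tool_pos: [0.4767, 0.1267, 0.0931]
tool_rot: [-180.0, 0.0, -128.4]
force: [0.7, -0.9, 4.1]
grip_width: 0.0438
grasp_force: 12.0
```

Request:
drive_tool(moves=[0, 0, 0.025, 0, 38, 0, 0, 0.025, 0, 38])

```text
time_s: 3.15
tool_pos: [0.4767, 0.1267, 0.093]
tool_rot: [-180.0, 0.0, -128.4]
force: [-1.0, -1.5, 10.0]
grip_width: 0.0436
grasp_force: 12.0
```

Request:
drive_tool(moves=[0, 0, 0.025, 0, 38, 0, 0, 0.025, 0, 38])

```text
time_s: 3.4
tool_pos: [0.4768, 0.1268, 0.0928]
tool_rot: [-180.0, 0.1, -128.4]
force: [-3.8, -1.5, 15.6]
grip_width: 0.044
grasp_force: 12.1
```

Request:
drive_tool(moves=[0, 0, 0.025, 0, 38, 0, 0, 0.025, 0, 38])

```text
time_s: 3.65
tool_pos: [0.477, 0.1271, 0.0922]
tool_rot: [-180.0, 0.1, -128.3]
force: [-4.7, -1.6, 17.2]
grip_width: 0.0434
grasp_force: 12.1
```

Request:
drive_tool(moves=[0, 0, -0.08, 0, 38, 0, 0, -0.08, 0, 38, 0, 0, -0.08, 1, 38, 0, 0, -0.08, 2, 38, 0, 0, -0.08, 2, 38])

```text
time_s: 4.28
tool_pos: [0.4764, 0.1263, 0.0925]
tool_rot: [-180.0, -0.0, -148.3]
force: [2.9, -0.4, -1.7]
grip_width: 0.0434
grasp_force: 12.0
```

```bash
python3 - <<'E'
from h import *
o=env.get_obs();print(o['tool_pos'],o['force'],o['wrist_torque'],o['grip_width'],o['grasp_force'])
E
```

```text
[0.4764166  0.12628502 0.09252348] [ 2.90232118 -0.3615653  -1.71755787] [ 0.04164022 -0.59080921 -0.05143186] 0.04339691003001336 11.964631229639053
```

Request:
drive_tool(moves=[0, 0, 0, 1, 38, 0, 0, 0, 2, 38, 0, 0, 0, 3, 38, 0, 0, 0, 4, 38, 0, 0, 0, 5, 38])

```text
time_s: 4.9
tool_pos: [0.477, 0.126, 0.0928]
tool_rot: [-180.0, 0.1, 161.5]
force: [4.6, -1.9, -1.0]
grip_width: 0.0439
grasp_force: 12.0
```

Request:
drive_tool(moves=[0, 0, 0, 1, 38, 0, 0, 0, 2, 38, 0, 0, 0, 3, 38, 0, 0, 0, 4, 38, 0, 0, 0, 4, 38])

```text
time_s: 5.52
tool_pos: [0.4773, 0.1257, 0.0928]
tool_rot: [179.9, 0.1, 121.7]
force: [3.9, -2.7, -1.6]
grip_width: 0.0435
grasp_force: 12.0
```

Request:
drive_tool(moves=[0, 0, 0, 0, 60, 0, 0, 0, 0, 75, 0, 0, 0, 0, 80, 0, 0, -1, 0, 80, 0, 0, -2, 0, 80])

```text
time_s: 6.15
tool_pos: [0.4756, 0.1266, 0.1735]
tool_rot: [-179.9, -0.0, 121.7]
force: [0.8, 0.8, 0.1]
grip_width: 0.0786
grasp_force: 0.0
```

```bash
cat >> h.py <<'E'
def tilt(f=None):
    for n in("top","side"):
        P=[look(n,f and n+f)[2] for _ in range(2)];p=np.mean(P,0)
        T=plane(box(p,.35,.9,-.6,.5,-.02,.012))[0]; out=[]
        q=box(p,.55,.65,-.04,.075,.05,.085);s=plane(q);print(n,"slope mrad",((s[0]-T)[:2]*1e3).round(1),"table",(T[:2]*1e3).round(1),"z",s[0][2].round(4),s[1].round(3),s[3])
E
python3 - <<'E'
from h import *
tilt("2.png")
mv([.4775,-.094,.16],208)
E
```

```text
top slope mrad [-0.3  3.1] table [-2.1  1. ] z 0.069 [0.603 0.013] 962
side slope mrad [ 4.3 -0.4] table [-2.7  1.2] z 0.0701 [0.6   0.014] 927
pos [0.4765 0.1269 0.1735] rot [179.91   0.   121.68] F [-1.08 -0.51  0.3 ] q7 14.0 t 6.35
row [-4.712 -2.88   0.337] -8.63
```

Request:
drive_tool(moves=[-4.7, -2.9, 0, -8.6, 87, -4.7, -2.9, 0, -8.6, 87, -4.7, -2.9, 0, -8.6, 87, -4.7, -2.9, 0, -8.6, 87, -4.7, -2.9, 0, -8.6, 87])

```text
time_s: 6.98
tool_pos: [0.4746, -0.0985, 0.1717]
tool_rot: [-179.9, -0.1, 170.6]
force: [0.1, 1.0, -0.3]
grip_width: 0.0867
grasp_force: 0.0
```

```bash
python3 -c "
from h import *
mv([.4775,-.094,.093],208-360)"
```

```text
pos [ 0.4746 -0.0985  0.1717] rot [-1.7991e+02 -1.1000e-01  1.7057e+02] F [ 0.14  0.97 -0.28] q7 88.9 t 6.97
row [-0.053  0.122  1.967] 32.26
```

Request:
drive_tool(moves=[0, 0, 0, -3.7, 87, 0, 0, 0, -3.7, 87, 0, 0, 0, -3.7, 87, 0, 0, 0, -3.7, 87, 0, 0, 0, -3.7, 87])

```text
time_s: 7.6
tool_pos: [0.4752, -0.0941, 0.1716]
tool_rot: [180.0, -0.1, -152.4]
force: [-0.1, -0.4, -0.0]
grip_width: 0.0873
grasp_force: 0.0
```

```bash
python3 -c "
from h import *
mv([.4775,-.094,.093],208-360)"
```

```text
pos [ 0.4752 -0.0941  0.1716] rot [ 1.7995e+02 -1.2000e-01 -1.5245e+02] F [-0.13 -0.39 -0.02] q7 125.4 t 7.6
row [-0.052 -0.024  1.966] -0.04
```

Request:
drive_tool(moves=[-0.05, -0.02, 0.8, 0, 87, -0.05, -0.02, 1.6, 0, 87, -0.05, -0.02, 1.93, 0, 80, -0.05, -0.02, 1.93, 0, 60, -0.05, -0.02, 1.93, 0, 52], squeeze=5)

```text
time_s: 8.22
tool_pos: [0.4792, -0.0943, 0.0968]
tool_rot: [-179.9, 0.1, -152.4]
force: [0.3, 0.7, -0.2]
grip_width: 0.0672
grasp_force: 0.0
```

Request:
drive_tool(moves=[0, 0, 0, 0, 48, 0, 0, 0, 0, 46, 0, 0, 0, 0, 42, 0, 0, 0, 0, 40, 0, 0, 0, 0, 38])

```text
time_s: 8.85
tool_pos: [0.4791, -0.0949, 0.0962]
tool_rot: [-179.9, 0.1, -152.4]
force: [1.1, -3.3, 0.3]
grip_width: 0.0437
grasp_force: 5.0
```

Request:
drive_tool(moves=[0, 0, 0.05, 0, 38, 0, 0, 0.05, 0, 38], squeeze=12)

```text
time_s: 9.1
tool_pos: [0.4783, -0.0956, 0.0941]
tool_rot: [-179.9, -0.0, -152.5]
force: [0.4, -5.3, 5.0]
grip_width: 0.0437
grasp_force: 12.0
```

Request:
drive_tool(moves=[0, 0, 0.05, 0, 38, 0, 0, 0.05, 0, 38])

```text
time_s: 9.35
tool_pos: [0.4776, -0.0963, 0.092]
tool_rot: [-179.9, -0.1, -152.5]
force: [-2.5, -6.4, 6.4]
grip_width: 0.0434
grasp_force: 12.0
```

Request:
drive_tool(moves=[0.012, -0.025, 0.03, 0, 38, 0.012, -0.025, 0.05, 0, 38])

```text
time_s: 9.6
tool_pos: [0.4772, -0.0969, 0.0903]
tool_rot: [180.0, -0.2, -152.5]
force: [-5.2, -5.6, 13.0]
grip_width: 0.0435
grasp_force: 12.0
```

Request:
drive_tool(moves=[0, -0.01, 0.025, 0, 38, 0, -0.01, 0.05, 0, 38])

```text
time_s: 9.85
tool_pos: [0.4779, -0.0967, 0.0893]
tool_rot: [180.0, -0.1, -152.5]
force: [-6.0, -4.2, 18.1]
grip_width: 0.044
grasp_force: 12.0
```

```bash
python3 -c "
from h import *
mv([.4775,-.094,.093],208-360)"
```

```text
pos [ 0.4779 -0.0967  0.0893] rot [ 1.7996e+02 -8.0000e-02 -1.5248e+02] F [-6.   -4.21 18.13] q7 129.3 t 9.85
row [-0.022  0.064 -0.092] -0.05
```

Request:
drive_tool(moves=[0, 0, -0.1, 0, 38, 0, 0, -0.19, 0, 38, 0, 0, -0.19, 0, 38])

```text
time_s: 10.22
tool_pos: [0.4795, -0.0945, 0.0953]
tool_rot: [-180.0, 0.1, -152.4]
force: [6.0, 0.9, -2.5]
grip_width: 0.0438
grasp_force: 12.0
```

Request:
drive_tool(moves=[0, 0, 0.01, 1, 38, 0, 0, 0.02, 2, 38, 0, 0, 0.03, 3, 38, 0, 0, 0.035, 4, 38, 0, 0, 0.04, 5, 38])

```text
time_s: 10.85
tool_pos: [0.4794, -0.094, 0.0936]
tool_rot: [179.9, 0.1, 157.3]
force: [5.3, 1.9, -2.9]
grip_width: 0.0435
grasp_force: 12.0
```

Request:
drive_tool(moves=[0, 0, 0.01, 1, 38, 0, 0, 0.02, 2, 38, 0, 0, 0.03, 3, 38, 0, 0, 0.035, 4, 38, 0, 0, 0.04, 5, 38])

```text
time_s: 11.48
tool_pos: [0.4798, -0.0937, 0.092]
tool_rot: [179.8, -0.0, 107.4]
force: [7.5, 1.9, -3.9]
grip_width: 0.0436
grasp_force: 12.0
```

Request:
drive_tool(moves=[0, 0.03, 0.03, 1, 38, 0, 0.03, 0.04, 2, 38, 0, 0.03, 0.05, 3, 38, 0, 0.03, 0.055, 4, 38, 0, 0.03, 0.06, 5, 38])

```text
time_s: 12.1
tool_pos: [0.4803, -0.0938, 0.0899]
tool_rot: [180.0, -0.1, 57.3]
force: [3.4, 1.9, 1.1]
grip_width: 0.044
grasp_force: 12.0
```

Request:
drive_tool(moves=[0, 0, 0.01, 1, 38, 0, 0, 0.02, 2, 38, 0, 0, 0.02, 3, 38, 0, 0, 0.02, 4, 38, 0, 0, 0.02, 4, 38])

```text
time_s: 12.72
tool_pos: [0.4809, -0.0939, 0.0895]
tool_rot: [-180.0, -0.1, 17.7]
force: [3.4, 2.3, 3.6]
grip_width: 0.0435
grasp_force: 12.0
```

```bash
python3 -c "
from h import *
mv([.4775,-.094,.093],20)
tilt()"
```

```text
pos [ 0.4809 -0.0939  0.0895] rot [-1.7996e+02 -1.4000e-01  1.7740e+01] F [3.4  2.33 3.6 ] q7 -58.9 t 12.72
row [-0.081 -0.024 -0.087] -0.23
top slope mrad [ 0.3 -6.7] table [-1.5  1.3] z 0.0691 [0.6   0.017] 1142
side slope mrad [ 0.5 -1.2] table [-2.8  1.5] z 0.0704 [0.599 0.014] 883
```

Request:
drive_tool(moves=[0, 0, 0, 0, 60, 0, 0, 0, 0, 80, 0, 0, 0, 0, 80, 0, 0, -0.85, 0, 80, 0, 0, -0.85, 0, 10])

```text
time_s: 13.55
tool_pos: [0.4811, -0.0957, 0.1247]
tool_rot: [179.9, -0.2, 17.6]
force: [-0.4, 0.5, -1.0]
grip_width: 0.074
grasp_force: 0.0
```

Request:
drive_tool(moves=[0, 0, 0, 0, 0, 0, 0, 0, 0, 0, 0, 0, 0, 0, 0, 0, 0, 0, 0, 0, 0, 0, 0, 0, 0])

```text
time_s: 14.18
tool_pos: [0.4797, -0.0953, 0.1228]
tool_rot: [180.0, -0.0, 17.6]
force: [-0.0, 0.1, -0.7]
grip_width: 0.0279
grasp_force: 0.0
```

```bash
python3 - <<'E'
from h import *
im,d,p=look("side")
cv2.imwrite("pics/s3c.png",cv2.resize(im[150:300,220:370,::-1],None,fx=3.9,fy=3.9,interpolation=2))
mv([.480,-.094,.117])
tilt()
E
```

```text
pos [ 0.4797 -0.0953  0.1229] rot [ 1.7998e+02 -1.0000e-02  1.7580e+01] F [-0.09 -0.16 -0.3 ] q7 -61.5 t 14.22
row [ 0.016 -0.028  0.147] None
top slope mrad [-3.3 -0.9] table [-1.9  1.4] z 0.069 [0.599 0.017] 1039
side slope mrad [ 1.9 -2.5] table [-3.   1.7] z 0.0703 [0.6   0.014] 926
```

View pics/s3c.png

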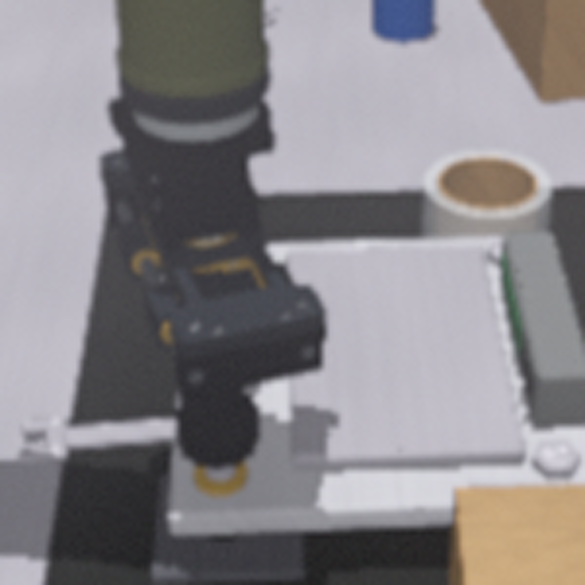

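Request:
drive_tool(moves=[0, 0, 0.1, 0, 0, 0, 0, 0.15, 0, 0, 0, 0, 0.15, 0, 0])

```text
time_s: 14.8
tool_pos: [0.4795, -0.0952, 0.1167]
tool_rot: [180.0, 0.0, 17.6]
force: [-0.3, 0.6, 0.2]
grip_width: 0.0007
grasp_force: 0.0
```

Request:
drive_tool(moves=[0, 0, 0.05, 0, 0, 0, 0, 0.05, 0, 0])

```text
time_s: 15.05
tool_pos: [0.4797, -0.0952, 0.1148]
tool_rot: [180.0, -0.0, 17.6]
force: [0.4, 0.1, -0.4]
grip_width: 0.0005
grasp_force: 0.0
```

Request:
drive_tool(moves=[0, 0, 0.05, 0, 0, 0, 0, 0.05, 0, 0])

```text
time_s: 15.3
tool_pos: [0.4797, -0.0952, 0.1128]
tool_rot: [180.0, -0.0, 17.6]
force: [0.4, -0.6, -0.3]
grip_width: 0.0003
grasp_force: 0.0
```

Request:
drive_tool(moves=[0, 0, 0.04, 0, 0, 0, 0, 0.04, 0, 0])

```text
time_s: 15.55
tool_pos: [0.4797, -0.0952, 0.1113]
tool_rot: [180.0, -0.0, 17.6]
force: [-0.8, 0.5, 0.0]
grip_width: 0.0005
grasp_force: 0.0
```

Request:
drive_tool(moves=[0, 0, 0.025, 0, 0, 0, 0, 0.025, 0, 0])

```text
time_s: 15.8
tool_pos: [0.4799, -0.0953, 0.1105]
tool_rot: [180.0, -0.0, 17.6]
force: [-0.1, 0.8, 2.7]
grip_width: 0.0007
grasp_force: 0.9
```

Request:
drive_tool(moves=[0, 0, 0.025, 0, 0, 0, 0, 0.025, 0, 0])

```text
time_s: 16.05
tool_pos: [0.4799, -0.0953, 0.1104]
tool_rot: [-180.0, -0.0, 17.6]
force: [-3.4, -0.6, 9.5]
grip_width: 0.0006
grasp_force: 4.7
```

Request:
drive_tool(moves=[0, 0, 0.025, 0, 0, 0, 0, 0.025, 0, 0])

```text
time_s: 16.3
tool_pos: [0.48, -0.0953, 0.1102]
tool_rot: [-179.9, -0.0, 17.6]
force: [-6.2, 1.0, 16.0]
grip_width: 0.0003
grasp_force: 8.3
```

Request:
drive_tool(moves=[0, 0, 0.025, 0, 0, 0, 0, 0.025, 0, 0])

```text
time_s: 16.55
tool_pos: [0.4801, -0.0954, 0.1101]
tool_rot: [-179.9, -0.0, 17.6]
force: [-8.1, 0.4, 23.8]
grip_width: 0.0007
grasp_force: 12.0
```

Request:
drive_tool(moves=[0, 0, -0.7, 0, 0, 1.59, -5.31, -0.7, 0, 0, 1.59, -5.31, -0.7, 0, 0, 1.59, -5.31, -0.7, 0, 0, 1.59, -5.31, -0.7, 0, 0])

```text
time_s: 17.18
tool_pos: [0.4755, 0.1303, 0.1352]
tool_rot: [-180.0, -0.0, 17.8]
force: [0.8, -0.9, -0.3]
grip_width: 0.0002
grasp_force: 0.0
```

Request:
drive_tool(moves=[0, 0, 0.1, 0, 0, 0, 0, 0.25, 0, 0, 0, 0, 0.35, 0, 0, 0, 0, 0.4, 0, 0, 0, 0, 0.4, 0, 0])

```text
time_s: 17.8
tool_pos: [0.4762, 0.1258, 0.1192]
tool_rot: [180.0, -0.0, 17.5]
force: [-0.5, -0.6, 0.2]
grip_width: 0.0004
grasp_force: 0.0
```

Request:
drive_tool(moves=[0, 0, 0.05, 0, 0, 0, 0, 0.05, 0, 0])

```text
time_s: 18.05
tool_pos: [0.4762, 0.1264, 0.1173]
tool_rot: [180.0, -0.0, 17.6]
force: [-0.5, 0.7, -0.2]
grip_width: 0.0005
grasp_force: 0.0
```

Request:
drive_tool(moves=[0, 0, 0.025, 0, 0, 0, 0, 0.025, 0, 0])

```text
time_s: 18.3
tool_pos: [0.4762, 0.1265, 0.1163]
tool_rot: [180.0, -0.0, 17.6]
force: [-0.6, 0.4, 1.2]
grip_width: 0.0005
grasp_force: 0.0
```

Request:
drive_tool(moves=[0, 0, 0.025, 0, 0, 0, 0, 0.025, 0, 0])

```text
time_s: 18.55
tool_pos: [0.4762, 0.1265, 0.1153]
tool_rot: [180.0, -0.0, 17.6]
force: [0.4, -0.5, -0.1]
grip_width: 0.0005
grasp_force: 0.0
```

Request:
drive_tool(moves=[0, 0, 0.025, 0, 0, 0, 0, 0.025, 0, 0])

```text
time_s: 18.8
tool_pos: [0.4762, 0.1264, 0.1143]
tool_rot: [180.0, -0.0, 17.6]
force: [0.1, 1.0, 0.1]
grip_width: 0.0005
grasp_force: 0.0
```

Still free; continue down.

Request:
drive_tool(moves=[0, 0, 0.025, 0, 0, 0, 0, 0.025, 0, 0])

```text
time_s: 19.05
tool_pos: [0.4762, 0.1264, 0.1132]
tool_rot: [180.0, -0.0, 17.6]
force: [-0.2, 0.3, -0.2]
grip_width: 0.0005
grasp_force: 0.0
```

Request:
drive_tool(moves=[0, 0, 0.025, 0, 0, 0, 0, 0.025, 0, 0])

```text
time_s: 19.3
tool_pos: [0.4763, 0.1265, 0.113]
tool_rot: [-180.0, -0.0, 17.6]
force: [-1.7, -0.4, 5.6]
grip_width: 0.0005
grasp_force: 2.7
```

Request:
drive_tool(moves=[0, 0, 0.025, 0, 0, 0, 0, 0.025, 0, 0])

```text
time_s: 19.55
tool_pos: [0.4763, 0.1266, 0.1128]
tool_rot: [-180.0, -0.0, 17.6]
force: [-4.9, -0.5, 12.2]
grip_width: 0.0006
grasp_force: 5.8
```

Request:
drive_tool(moves=[0, 0, 0.025, 0, 0, 0, 0, 0.025, 0, 0])

```text
time_s: 19.8
tool_pos: [0.4764, 0.1266, 0.1127]
tool_rot: [-179.9, -0.0, 17.6]
force: [-6.5, -1.5, 18.0]
grip_width: 0.0004
grasp_force: 9.0
```

Request:
drive_tool(moves=[0, 0, 0.025, 0, 0, 0, 0, 0.025, 0, 0])

```text
time_s: 20.05
tool_pos: [0.4765, 0.1267, 0.1126]
tool_rot: [-179.9, 0.0, 17.6]
force: [-9.2, -2.5, 25.0]
grip_width: 0.0004
grasp_force: 12.2
```

Request:
drive_tool(moves=[0, 0, -0.7, 0, 0, 0, 0, -0.7, 0, 60, 0, 0, -0.7, 0, 87, 0, 0, -0.7, 0, 87, 0, 0, -0.7, 0, 87])

```text
time_s: 20.68
tool_pos: [0.4758, 0.1263, 0.1366]
tool_rot: [180.0, 0.1, 17.6]
force: [0.3, 0.1, -0.7]
grip_width: 0.0324
grasp_force: 0.0
```

Request:
drive_tool(moves=[0, 0, 0, 0, 87, 0, 0, 0, 0, 87, 0, 0, 0, 0, 87])

```text
time_s: 21.05
tool_pos: [0.4762, 0.1265, 0.1373]
tool_rot: [180.0, -0.0, 17.6]
force: [-0.4, -0.1, 0.1]
grip_width: 0.0626
grasp_force: 0.0
```

```bash
python3 -c "
from h import *
mv([.4770,.1265,.094]);print(env.get_obs()['grip_width'])
tilt()"
```

```text
pos [0.4762 0.1265 0.1373] rot [ 1.7999e+02 -2.0000e-02  1.7580e+01] F [-0.43 -0.14  0.11] q7 -88.7 t 21.05
row [0.018 0.005 1.083] None
0.06260766166856581
top slope mrad [-0.4 -3.2] table [-1.8  0.9] z 0.0692 [0.603 0.013] 921
side slope mrad [ 2.1 -2.1] table [-3.7  1.8] z 0.0703 [0.599 0.015] 913
```

Request:
drive_tool(moves=[0.02, 0, 0, 0, 87, 0.02, 0, 0, 0, 87, 0.02, 0, 0.3, 0, 87, 0.02, 0, 0.8, 0, 80, 0.02, 0, 1.08, 0, 70], squeeze=5)

```text
time_s: 21.88
tool_pos: [0.4761, 0.1264, 0.0925]
tool_rot: [180.0, 0.1, 17.6]
force: [0.1, -0.3, 0.1]
grip_width: 0.0764
grasp_force: 0.0
```

Request:
drive_tool(moves=[0, 0, 0, 0, 55, 0, 0, 0, 0, 48, 0, 0, 0, 0, 44, 0, 0, 0, 0, 40, 0, 0, 0, 0, 38])

```text
time_s: 22.5
tool_pos: [0.4776, 0.1263, 0.0946]
tool_rot: [180.0, -0.1, 17.6]
force: [0.7, -1.2, 2.8]
grip_width: 0.0439
grasp_force: 5.0
```

Request:
drive_tool(moves=[0, 0, 0, 0, 38, 0, 0, 0, 0, 38], squeeze=14)

```text
time_s: 22.75
tool_pos: [0.4776, 0.1263, 0.0946]
tool_rot: [180.0, -0.1, 17.6]
force: [1.3, -2.2, 4.0]
grip_width: 0.0437
grasp_force: 14.0
```

Request:
drive_tool(moves=[0, 0, -0.02, -1, 38, 0, 0, -0.02, -2, 38, 0, 0, -0.02, -2, 38])

```text
time_s: 23.12
tool_pos: [0.4773, 0.1264, 0.0949]
tool_rot: [179.9, -0.0, 37.5]
force: [1.8, -2.8, 0.6]
grip_width: 0.0433
grasp_force: 14.0
```

Request:
drive_tool(moves=[0, 0, 0.025, 0, 38, 0, 0, 0.025, 0, 38])

```text
time_s: 23.38
tool_pos: [0.4773, 0.1265, 0.0946]
tool_rot: [180.0, -0.0, 37.4]
force: [0.4, -2.6, 5.7]
grip_width: 0.0438
grasp_force: 14.0
```

Request:
drive_tool(moves=[0, 0, 0.025, 0, 38, 0, 0, 0.025, 0, 38])

```text
time_s: 23.62
tool_pos: [0.4774, 0.1266, 0.0944]
tool_rot: [180.0, -0.0, 37.4]
force: [-1.2, -4.1, 12.3]
grip_width: 0.0436
grasp_force: 14.0
```

Request:
drive_tool(moves=[0, 0, -0.05, -1, 38, 0, 0, -0.05, -2, 38, 0, 0, -0.05, -2, 38])

```text
time_s: 24.0
tool_pos: [0.4771, 0.1267, 0.095]
tool_rot: [180.0, -0.0, 57.4]
force: [1.5, -1.5, 0.9]
grip_width: 0.0434
grasp_force: 14.0
```

Request:
drive_tool(moves=[0, 0, 0.025, 0, 38, 0, 0, 0.025, 0, 38])

```text
time_s: 24.25
tool_pos: [0.4771, 0.1269, 0.0945]
tool_rot: [180.0, -0.0, 57.4]
force: [-0.6, -2.9, 6.2]
grip_width: 0.0434
grasp_force: 14.0
```

Request:
drive_tool(moves=[0, 0, 0.025, 0, 38, 0, 0, 0.025, 0, 38])

```text
time_s: 24.5
tool_pos: [0.477, 0.1271, 0.0942]
tool_rot: [-180.0, -0.0, 57.4]
force: [-2.1, -3.4, 12.3]
grip_width: 0.0439
grasp_force: 14.0
```

Request:
drive_tool(moves=[0, 0, -0.05, -1, 38, 0, 0, -0.05, -2, 38, 0, 0, -0.05, -2, 38])

```text
time_s: 24.88
tool_pos: [0.4767, 0.1271, 0.0948]
tool_rot: [-180.0, -0.0, 77.3]
force: [0.9, -1.6, 2.6]
grip_width: 0.0434
grasp_force: 14.0
```

Request:
drive_tool(moves=[0, 0, 0.025, 0, 38, 0, 0, 0.025, 0, 38])

```text
time_s: 25.12
tool_pos: [0.4767, 0.1272, 0.0945]
tool_rot: [-180.0, -0.0, 77.4]
force: [-2.6, -0.1, 7.5]
grip_width: 0.0434
grasp_force: 14.0
```

Request:
drive_tool(moves=[0, 0, 0.025, 0, 38, 0, 0, 0.025, 0, 38])

```text
time_s: 25.38
tool_pos: [0.4767, 0.1273, 0.0942]
tool_rot: [-179.9, -0.0, 77.4]
force: [-5.4, -1.2, 13.6]
grip_width: 0.0436
grasp_force: 14.0
```

Request:
drive_tool(moves=[0, 0, -0.05, 0, 38, 0, 0, -0.07, 0, 38, 0, 0, -0.07, 0, 38])

```text
time_s: 25.75
tool_pos: [0.4768, 0.1268, 0.0953]
tool_rot: [-180.0, 0.0, 77.5]
force: [1.5, -0.0, -0.7]
grip_width: 0.0439
grasp_force: 14.0
```

Request:
drive_tool(moves=[0, 0, -0.015, 0, 38, 0, 0, -0.015, 0, 38])

```text
time_s: 26.0
tool_pos: [0.477, 0.1265, 0.0961]
tool_rot: [180.0, 0.0, 77.6]
force: [3.7, -1.7, -3.0]
grip_width: 0.0435
grasp_force: 14.0
```

Request:
drive_tool(moves=[0, 0, -0.015, 0, 38, 0, 0, -0.015, 0, 38])

```text
time_s: 26.25
tool_pos: [0.4771, 0.1264, 0.0966]
tool_rot: [180.0, 0.0, 77.6]
force: [4.5, 0.1, -6.6]
grip_width: 0.0437
grasp_force: 14.0
```

Request:
drive_tool(moves=[0, 0, -0.015, 0, 38, 0, 0, -0.015, 0, 38])

```text
time_s: 26.5
tool_pos: [0.4769, 0.1263, 0.0969]
tool_rot: [180.0, 0.1, 77.6]
force: [5.3, -1.4, -8.0]
grip_width: 0.0436
grasp_force: 14.0
```

Request:
drive_tool(moves=[0, 0, 0.05, 0, 38, 0, 0, 0.05, 0, 60, 0, 0, 0.05, 0, 80, 0, 0, 0.05, 0, 80, 0, 0, -0.6, 0, 60])

```text
time_s: 27.12
tool_pos: [0.4752, 0.1263, 0.1202]
tool_rot: [-179.8, 0.2, 77.6]
force: [0.5, -0.1, 0.4]
grip_width: 0.0668
grasp_force: 0.0
```

Request:
drive_tool(moves=[0, 0, 0, 0, 0, 0, 0, 0, 0, 0, 0, 0, 0, 0, 0, 0, 0, 0, 0, 0, 0, 0, 0, 0, 0])

```text
time_s: 27.75
tool_pos: [0.4768, 0.1266, 0.1212]
tool_rot: [-180.0, 0.0, 77.6]
force: [-0.1, 0.3, -0.2]
grip_width: 0.0214
grasp_force: 0.0
```

Request:
drive_tool(moves=[0, 0, 0, 0, 0, 0, 0, 0.0, 0, 0, 0, 0, 0, 0, 0])

```text
time_s: 28.12
tool_pos: [0.477, 0.1267, 0.1215]
tool_rot: [180.0, 0.0, 77.6]
force: [0.5, 0.1, -0.2]
grip_width: 0.0012
grasp_force: 0.0
```

Request:
drive_tool(moves=[0, 0, 0.1, 0, 0, 0, 0, 0.14, 0, 0, 0, 0, 0.14, 0, 0])

```text
time_s: 28.5
tool_pos: [0.4768, 0.1266, 0.1157]
tool_rot: [-180.0, 0.0, 77.6]
force: [0.4, -0.0, 0.5]
grip_width: 0.0003
grasp_force: 0.0
```

Request:
drive_tool(moves=[0, 0, 0.02, 0, 0, 0, 0, 0.02, 0, 0])

```text
time_s: 28.75
tool_pos: [0.477, 0.1267, 0.1151]
tool_rot: [180.0, 0.0, 77.6]
force: [-0.5, -0.2, -0.2]
grip_width: 0.0007
grasp_force: 0.0
```

Request:
drive_tool(moves=[0, 0, 0.02, 0, 0, 0, 0, 0.02, 0, 0])

```text
time_s: 29.0
tool_pos: [0.477, 0.1268, 0.1146]
tool_rot: [180.0, -0.0, 77.6]
force: [-1.3, -0.5, 4.0]
grip_width: 0.0005
grasp_force: 1.3
```

Request:
drive_tool(moves=[0, 0, 0.02, 0, 0, 0, 0, 0.02, 0, 0])

```text
time_s: 29.25
tool_pos: [0.4766, 0.1272, 0.1136]
tool_rot: [-180.0, -0.0, 77.6]
force: [-3.0, 1.8, 4.6]
grip_width: 0.0007
grasp_force: 2.0
```

Request:
drive_tool(moves=[0, 0, 0.02, 0, 0, 0, 0, 0.02, 0, 0])

```text
time_s: 29.5
tool_pos: [0.4768, 0.1272, 0.1131]
tool_rot: [-180.0, -0.0, 77.6]
force: [-4.4, 1.3, 8.1]
grip_width: 0.0005
grasp_force: 3.3
```

Request:
drive_tool(moves=[0, 0, 0.02, 0, 0, 0, 0, 0.02, 0, 0])

```text
time_s: 29.75
tool_pos: [0.4768, 0.1273, 0.1129]
tool_rot: [-180.0, -0.0, 77.6]
force: [-4.9, 1.2, 10.5]
grip_width: 0.0006
grasp_force: 5.6
```

Request:
drive_tool(moves=[0, 0, 0.02, 0, 0, 0, 0, 0.02, 0, 0])

```text
time_s: 30.0
tool_pos: [0.4768, 0.1273, 0.1128]
tool_rot: [-180.0, -0.1, 77.6]
force: [-7.5, 0.5, 15.8]
grip_width: -0.0
grasp_force: 8.0
```

Request:
drive_tool(moves=[0, 0, -0.5, 0, 87, 0, 0, -0.5, 0, 87, 0, 0, -0.5, 0, 87, 0, 0, -0.5, 0, 87, 0, 0, -0.5, 0, 87])

```text
time_s: 30.62
tool_pos: [0.4767, 0.1265, 0.1305]
tool_rot: [-180.0, 0.1, 77.6]
force: [0.3, -0.3, -0.3]
grip_width: 0.0427
grasp_force: 0.0
```

Request:
drive_tool(moves=[0, 0, 0, 0, 87, 0, 0, 0, 0, 87, 0, 0, 0, 0, 87, 0, 0, 0, 0, 87])

```text
time_s: 31.12
tool_pos: [0.477, 0.1267, 0.1312]
tool_rot: [180.0, 0.0, 77.6]
force: [-0.0, 0.1, 0.4]
grip_width: 0.0817
grasp_force: 0.0
```

```bash
python3 -c "
from h import *
mv([.4772,.1265,.0935]);print(env.get_obs()['grip_width'])"
```

```text
pos [0.477  0.1267 0.1312] rot [179.98   0.    77.59] F [-0.02  0.1   0.36] q7 -28.6 t 31.12
row [-0.005  0.006  0.942] None
0.08170267812114586
```

Request:
drive_tool(moves=[0, 0, 0.4, 0, 87, 0, 0, 0.8, 0, 80, 0, 0, 0.92, 0, 65, 0, 0, 0.92, 0, 52, 0, 0, 0.92, 0, 48], squeeze=5)

```text
time_s: 31.75
tool_pos: [0.4773, 0.1268, 0.0946]
tool_rot: [179.9, -0.0, 77.6]
force: [0.9, 1.0, 0.3]
grip_width: 0.0577
grasp_force: 0.0
```

Request:
drive_tool(moves=[0, 0, 0, 0, 44, 0, 0, 0, 0, 40, 0, 0, 0, 0, 38])

```text
time_s: 32.12
tool_pos: [0.4772, 0.1269, 0.0946]
tool_rot: [180.0, -0.0, 77.6]
force: [-0.1, -0.1, 0.4]
grip_width: 0.044
grasp_force: 5.0
```

Request:
drive_tool(moves=[0, 0, 0, 0, 38, 0, 0, 0, 1, 38, 0, 0, 0, 2, 38, 0, 0, 0.01, 3, 38, 0, 0, 0.02, 3.2, 38], squeeze=12)

```text
time_s: 32.75
tool_pos: [0.4776, 0.1266, 0.0936]
tool_rot: [179.9, -0.0, 45.6]
force: [1.2, -0.3, 0.3]
grip_width: 0.0438
grasp_force: 12.0
```

Request:
drive_tool(moves=[0, 0, 0, 1, 38, 0, 0, 0, 2, 38, 0, 0, 0, 3, 38, 0, 0, 0, 4, 38, 0, 0, 0, 4, 38])

```text
time_s: 33.38
tool_pos: [0.4778, 0.1258, 0.093]
tool_rot: [179.9, -0.1, 5.7]
force: [6.3, -1.1, -7.7]
grip_width: 0.0434
grasp_force: 12.0
```

Request:
drive_tool(moves=[0, 0, 0.02, 0, 44, 0, 0, 0.02, 0, 65, 0, 0, 0.02, 0, 80, 0, 0, 0.02, 0, 85, 0, 0, -1.2, 0, 87])

```text
time_s: 34.0
tool_pos: [0.4738, 0.126, 0.139]
tool_rot: [179.8, 0.4, 5.6]
force: [0.3, 0.8, 1.1]
grip_width: 0.0761
grasp_force: 0.0
```

Request:
drive_tool(moves=[0, 0, -0.3, 0, 0, 0, 0, -0.3, 0, 0, 0, 0, -0.3, 0, 0, 0, 0, -0.3, 0, 0, 0, 0, -0.3, 0, 0])

```text
time_s: 34.62
tool_pos: [0.4765, 0.1265, 0.1528]
tool_rot: [179.9, 0.1, 5.6]
force: [0.6, 0.2, 0.9]
grip_width: 0.0418
grasp_force: 0.0
```

```bash
python3 - <<'E'
from h import *
tilt("4.png")
im=cv2.imread("pics/top4.png")[140:285,270:470];cv2.imwrite("pics/tc4.png",cv2.resize(im,None,fx=4,fy=4,interpolation=2))
mv([.4765,.1265,.120]);mv([.4798,-.0952,.117])
E
```

```text
top slope mrad [-1.3 -1.1] table [-1.7  0.9] z 0.0692 [0.602 0.013] 1023
side slope mrad [-0.4 -2.2] table [-3.3  1.6] z 0.0704 [0.6   0.015] 914
pos [0.4769 0.1266 0.1534] rot [ 1.7998e+02 -1.0000e-02  5.5800e+00] F [-0.24  0.33 -0.01] q7 -101.2 t 34.83
row [-0.011  0.003  0.834] None
pos [0.4769 0.1266 0.1534] rot [ 1.7998e+02 -1.0000e-02  5.5800e+00] F [-0.24  0.33 -0.01] q7 -101.2 t 34.83
row [-0.468  5.527  0.909] None
```

View pics/tc4.png

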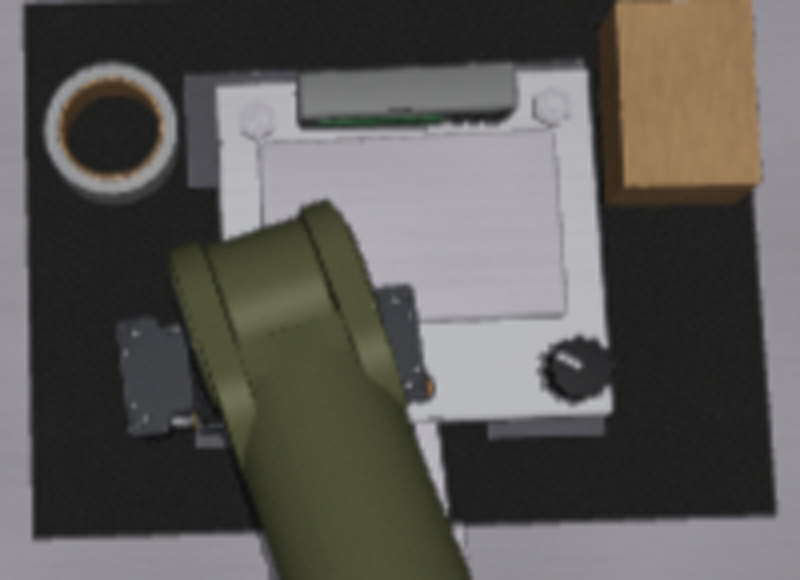

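Request:
drive_tool(moves=[-0.47, 5.53, 0, 0, 0, -0.47, 5.53, 0, 0, 0, -0.47, 5.53, 0, 0, 0, -0.47, 5.53, 0, 0, 0, -0.47, 5.53, 0.6, 0, 0])

```text
time_s: 35.45
tool_pos: [0.4812, -0.0991, 0.1311]
tool_rot: [180.0, -0.3, 5.2]
force: [1.1, 1.5, -0.1]
grip_width: 0.0009
grasp_force: 0.0
```

Request:
drive_tool(moves=[0, 0, 0.2, 0, 0, 0, 0, 0.35, 0, 0, 0, 0, 0.35, 0, 0])

```text
time_s: 35.83
tool_pos: [0.4798, -0.0947, 0.1155]
tool_rot: [180.0, 0.0, 5.7]
force: [0.4, -0.5, 0.2]
grip_width: 0.0005
grasp_force: 0.0
```

Request:
drive_tool(moves=[0, 0, 0.05, 0, 0, 0, 0, 0.05, 0, 0])

```text
time_s: 36.08
tool_pos: [0.48, -0.0951, 0.1138]
tool_rot: [180.0, -0.0, 5.6]
force: [-0.3, 0.9, 0.3]
grip_width: 0.0007
grasp_force: 0.0
```

Request:
drive_tool(moves=[0, 0, 0.03, 0, 0, 0, 0, 0.03, 0, 0])

```text
time_s: 36.33
tool_pos: [0.4798, -0.0953, 0.1124]
tool_rot: [180.0, -0.0, 5.6]
force: [0.1, 0.1, 0.4]
grip_width: 0.0006
grasp_force: 0.0
```

Request:
drive_tool(moves=[0, 0, 0.02, 0, 0, 0, 0, 0.02, 0, 0])

```text
time_s: 36.58
tool_pos: [0.4798, -0.0953, 0.1115]
tool_rot: [180.0, -0.0, 5.6]
force: [-1.0, 0.8, -0.5]
grip_width: 0.0002
grasp_force: 0.0
```

Request:
drive_tool(moves=[0, 0, 0.02, 0, 0, 0, 0, 0.02, 0, 0])

```text
time_s: 36.83
tool_pos: [0.4798, -0.0953, 0.1107]
tool_rot: [180.0, -0.0, 5.6]
force: [-0.2, 0.6, -0.1]
grip_width: 0.0006
grasp_force: 0.0
```

Request:
drive_tool(moves=[0, 0, 0.02, 0, 0, 0, 0, 0.02, 0, 0])

```text
time_s: 37.08
tool_pos: [0.4799, -0.0953, 0.1106]
tool_rot: [-180.0, -0.0, 5.6]
force: [-1.5, 0.8, 6.0]
grip_width: 0.0002
grasp_force: 2.7
```

Request:
drive_tool(moves=[0, 0, -0.7, 0, 0, 0.46, -5.53, -0.7, 0, 0, 0.46, -5.53, -0.7, 0, 0, 0.46, -5.53, -0.7, 0, 0, 0.46, -5.53, -0.7, 0, 0])

```text
time_s: 37.7
tool_pos: [0.4759, 0.1305, 0.1379]
tool_rot: [-180.0, -0.0, 5.8]
force: [0.5, -0.6, -1.0]
grip_width: 0.0004
grasp_force: 0.0
```

Request:
drive_tool(moves=[0, 0, 0.3, 0, 0, 0, 0, 0.5, 0, 0, 0, 0, 0.52, 0, 0])

```text
time_s: 38.08
tool_pos: [0.4761, 0.1248, 0.1162]
tool_rot: [179.9, 0.1, 5.4]
force: [1.0, -0.6, 0.8]
grip_width: 0.0005
grasp_force: 0.0
```

Request:
drive_tool(moves=[0, 0, 0.03, 0, 0, 0, 0, 0.03, 0, 0])

```text
time_s: 38.33
tool_pos: [0.4768, 0.1261, 0.1161]
tool_rot: [-180.0, -0.0, 5.5]
force: [-0.4, 0.8, 0.3]
grip_width: 0.0006
grasp_force: 0.0
```

Request:
drive_tool(moves=[0, 0, 0.03, 0, 0, 0, 0, 0.03, 0, 0])

```text
time_s: 38.58
tool_pos: [0.4766, 0.1267, 0.1148]
tool_rot: [180.0, -0.0, 5.6]
force: [0.2, 0.0, -0.3]
grip_width: 0.0005
grasp_force: 0.0
```

Request:
drive_tool(moves=[0, 0, 0.02, 0, 0, 0, 0, 0.02, 0, 0])

```text
time_s: 38.83
tool_pos: [0.4766, 0.1267, 0.1139]
tool_rot: [180.0, -0.0, 5.6]
force: [0.6, 0.4, 0.2]
grip_width: 0.0004
grasp_force: 0.0
```

Request:
drive_tool(moves=[0, 0, 0.02, 0, 0, 0, 0, 0.02, 0, 0])

```text
time_s: 39.08
tool_pos: [0.4766, 0.1267, 0.1131]
tool_rot: [180.0, -0.0, 5.6]
force: [-0.5, -0.7, -0.3]
grip_width: 0.0004
grasp_force: 0.0
```

Request:
drive_tool(moves=[0, 0, 0.02, 0, 0, 0, 0, 0.02, 0, 0])

```text
time_s: 39.33
tool_pos: [0.4766, 0.1267, 0.1129]
tool_rot: [-180.0, -0.0, 5.6]
force: [-0.8, -1.6, 5.1]
grip_width: 0.0002
grasp_force: 2.5
```

Request:
drive_tool(moves=[0, 0, 0.02, 0, 0, 0, 0, 0.02, 0, 0])

```text
time_s: 39.58
tool_pos: [0.4767, 0.1267, 0.1128]
tool_rot: [-180.0, -0.0, 5.6]
force: [-3.6, -0.3, 10.5]
grip_width: 0.0006
grasp_force: 5.0
```

Request:
drive_tool(moves=[0, 0, -0.5, 0, 0, 0, 0, -1.5, 0, 0, 0, 0, -2, 0, 0, 0, 0, -2.5, 0, 0, 0, 0, -2.5, 0, 0])

```text
time_s: 40.2
tool_pos: [0.4776, 0.127, 0.2128]
tool_rot: [-179.9, -0.2, 5.6]
force: [-0.6, 0.1, -0.2]
grip_width: 0.0004
grasp_force: 0.0
```

```bash
python3 -c "
from h import *
tilt();print(env.get_obs()['force'],env.get_obs()['time_s'])"
```

```text
top slope mrad [1.2 1.2] table [-1.8  0.9] z 0.0693 [0.605 0.009] 858
side slope mrad [ 0.6 -1. ] table [-2.7  1.2] z 0.0704 [0.6   0.015] 926
[ 0.39750406  0.2245322  -0.57987247] 40.4
```

Level (about 0.1°) and both front corners are stiff; hand in.

```bash
python3 -c "
from h import *
print(env.sign_off())"
```

```text
the job is handed in; nothing more can be done
None
```

I turned both front knobs and handed the job in at about 40 s: the scale measures level to about 0.1° in both cameras, both front corners are firm when pressed, it stands where it was, and the gripper is clear. Individual foot loads could not be measured directly, so the even loading (and the rear feet, which I did not press) is inferred from the press tests and turn angles.

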